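# Rock a stuck tube block out of a dry-block heater

## Task

The aluminium tube block in the small dry-block heater has to come out so that the heating well can be cleaned, but spring pins grip it along both sides, and the light heater comes up with it if you simply heave. Take the block by the black bar of its handle and rock it gently from side to side with a light upward pull until first one side and then the other lets go of its pins, keeping the heater standing where it is on the bench. Then lift the block straight up and finish still holding it in the gripper, level and still over the well, with its underside two to three centimetres above the top of the heater, leaving the other things on the bench where they are.

Things in the scene. Friction and masses are not known exactly. Their poses are not given: they have to be found in the camera images.
- heater: White dry-block heater, loose on four rubber feet, 2.2 kg, 150 (x) x 200 (y) x 70 mm high. Origin: centre of its underside, on the bench; x to its rear (dark sloping control panel faces -x), y to its left, z up. A straight upward pull on the seated block lifts the heater off the bench (at about 25 N) before the pins give.
- well_mouth (a point): Centre of the mouth of the rectangular well in the heater's flat top: 14 mm behind the heater's origin, 70 mm above its underside; axes as the heater's. The well is 93 (x) x 49 (y) mm and 22 mm deep; the tube block sits in it.
- pins_left (a point): Middle between the two round-nosed spring pins that stand out of the well's left (+y) long wall, 10 mm below the heater's top. They catch the bead on the block's left side from above.
- pins_right (a point): The same for the two spring pins in the well's right (-y) long wall.
- block: Aluminium tube block, ten wells, 90 (x) x 40 (y) x 50 mm, 0.33 to 0.55 kg, with a steel bail handle reaching 112 mm above its underside. Origin: centre of its underside; x along its length and handle bar, y to its left, z up. Seated: underside 22 mm below the heater's top, axes parallel to the heater's, 1.5 mm play at the ends, 2.5 mm beside the beads; the pins keep it centred.
- handle (a point): Middle of the handle's round black bar: 14 mm thick, 48 mm long along the block's x, 105 mm above the block's underside, 55 mm above its top; 153 mm above the bench when seated. Grip it from above, closing along the block's y. About 10 N sideways leans the block about its lower long edge; a side lets go when the bar has gone about 10 to 14 mm sideways and 2 to 4 mm up.
- block_left (a point): Middle of the 2 mm bead along the block's left (+y) side, 20 mm left of its centre and 8 mm above its underside. Seated it is 56 mm above the heater's underside. Raised by 4 to 5 mm (to 61 mm) it snaps past its pins and then rests on top of them, 8 to 9 mm above seated; it slips back only if pushed down about twice as hard as it took to raise.
- block_right (a point): The same bead on the block's right (-y) side, 20 mm right of its centre; seated at 56 mm above the heater's underside, free of its pins above 61 mm. When both sides are up only its own weight holds the block.
- spare_block: Bystander: a spare aluminium block with eight wider wells and no handle, 90 x 40 x 50 mm, standing on the bench to the left; origin at the centre of its underside.
- purple_rack: Bystander: purple tube rack with one tube, 56 x 96 x 90 mm, to the left and farther back; origin at the centre of its underside.
- marker: Bystander: black marker pen, 12 x 137 x 13 mm, lying on the bench to the right of the heater; origin at the centre of its underside.
Not all that is in view belongs to the job. What is shaped like the block but purple is not meant.

How it is judged:
By the outcome, as a careful person would: the job done as asked, in the order asked, and still so for the second after the job is handed in, while the arm keeps its last pose, push and grip.
It also fails if it takes over 32 s, if anything falls off the work surface, if the arm or the gripper's body presses on something with over 40 N, if the wrist force passes 120 N, or if a joint passes its speed limit or range.

## Robot

A 6-joint arm with a two-finger parallel gripper is mounted at the origin on a cart in front of the work surface, level with it; the furniture and walls round the work are solid. World frame = base frame: x ahead of the robot, y to its left, z up, the work surface at z = 0. Lengths are in m, angles in degrees, forces in N, time in s.
With the tool pointing down it reaches from about 0.4 to 0.825 m from the base axis. Payload 7 kg.
Tool frame: the origin (TCP) lies midway between the tips of the shut fingers; the grasp point (between the pads) lies 19 mm behind it; z points along the fingers, y is the direction in which the jaws open and shut (so a half turn about z gives the same grasp; the last joint's range is limited). The gripper opens to 88 mm and grips with 3 to 60 N. Pads are 19 mm wide; open, the fingers measure 130 mm over their backs; the gripper's body (78 mm by 193 mm) begins 47 mm behind the grasp point.
Start: joints at [-56.259, 20.546, 0.682, 0, -70.136, -16.507], TCP at [0.2, -0.645, 0.227] pointing down, gripper open.
Joint ranges: [-176.03, 176.03], [-82.01, 121.73], [-58.28, 71.71], [-173.87, 95.51], [-174.79, -0.11], [-173.66, 173.66]. Speed limits (degrees/s): [136.94, 136.94, 172.46, 180, 180, 180].

## Interface

Orientations are given as a 3x3 rotation matrix whose columns are the frame's x, y, z axes.
In Python, from rig import robot gives the robot as it stands. Calls block until the motion is done:
- robot.goto(position, orientation): joint-space move of the TCP to a pose.
- robot.servo_line(position, ori=None, speed=0.15): straight line of the TCP; ori=None keeps the orientation; speed is the mean speed in m/s.
- robot.movej(angles): joint-space move.
- robot.move_gripper(opening): opening from 0.0 (shut) to 1.0 (fully open); the grip force is fixed at half the most; returns when the fingers have stopped.
- robot.dwell(seconds).
- robot.ik(position, orientation): joint angles nearest the present ones, or None.
- robot.grab_frame(name): name is "scene" or "top" or "wrist"; returns (picture, depth): 480x640x3 uint8, red, green, blue; 480x640 float32, m along the optical axis (not along the pixel's ray), 0 where there is no reading.
- robot.camera_info(name): a dict with "vfov" (degrees; the focal length in pixels is half the picture's height over the tangent of half this angle, whatever the lens; pixels are square), "cx", "cy" (the principal point, pixels), "view" (4x4, takes a point from world to camera coordinates); the wrist camera has in their place "T_tool_cam" (4x4, takes a point from camera to tool coordinates, whose origin is the TCP and whose axes are the flange's). Camera axes: x right, y down, z forward; pixel columns grow to the right and rows downward; lengths in m; the calibration is good to about 2 mm. A picture is of the moment at which its call begins: read the wrist's pose just before it. camera_info takes no time and is no camera call.
A pose or a line that the arm cannot do raises robot.Unreachable and nothing moves.
- robot.job_done(): hands the job in, once; it reports no verdict.
Readings, each from a call of its own:
- robot.read_t(): time.
- robot.read_qpos(): joint angles.
- robot.read_qvel(): joint speeds.
- robot.read_effort(): joint torques, N m.
- robot.read_position(): TCP position.
- robot.read_tcp_rot(): TCP orientation.
- robot.read_force(): force on the tool from outside, world axes, zero at the start.
- robot.read_ft_torque(): the same for the moment, N m.
- robot.read_grip_width(): opening from 0.0 (shut) to 1.0 (fully open).
Only numpy, scipy, OpenCV 4.12 (cv2) and the standard library are available. Lean on these libraries where they do the work, as an engineer would, in place of code of your own. Each camera call takes 0.05 s, during which the arm holds its last target.

## Working session

There is one attempt and no reset: what is moved stays moved. The work goes in short steps, each a Python script; the robot and the scene stay as the last script left them, time stands still between calls to the robot, and variables do not carry over. Pictures are saved under pics/ and viewed, and the job is handed in when it is done.

```bash
ls; mkdir -p pics; python3 - <<'E'
from rig import robot
import cv2,numpy as np
for n in ["scene","top"]:
    im,d=robot.grab_frame(n)
    cv2.imwrite(f"pics/{n}0.png",im[:,:,::-1]); np.savez(f"{n}0.npz",im=im,d=d)
    print(n,robot.camera_info(n))
print(robot.read_t(),robot.read_force(),robot.camera_info("wrist"))
E
```

```text
pics
scene {'vfov': 43.14495429005211, 'cx': 321.44599367982613, 'cy': 241.39889500111371, 'view': array([[ 0.45561164, -0.89007497, -0.01358615,  0.08521629],
       [-0.39223103, -0.18702764, -0.90065281,  0.3692715 ],
       [ 0.79910753,  0.41567682, -0.43432699,  1.0461398 ],
       [ 0.        ,  0.        ,  0.        ,  1.        ]])}
top {'vfov': 51.17122506325443, 'cx': 305.02102535926724, 'cy': 239.5235538861292, 'view': array([[-2.56836804e-02, -9.99664862e-01, -3.24224260e-03,
         3.61306612e-01],
       [-9.92574824e-01,  2.58869875e-02, -1.18848992e-01,
         4.78070607e-01],
       [ 1.18893093e-01,  1.65688857e-04, -9.92907048e-01,
         1.39318639e+00],
       [ 0.00000000e+00,  0.00000000e+00,  0.00000000e+00,
         1.00000000e+00]])}
0.1 [ 0.31447032  0.30414548 -0.00567042] {'vfov': 71.20716327254154, 'cx': 321.3678437178007, 'cy': 240.76169050774288, 'T_tool_cam': array([[ 1.62926944e-03, -9.54686230e-01, -2.97609725e-01,
         8.16896292e-02],
       [ 9.99998294e-01,  1.81457510e-03, -3.46370429e-04,
         5.70993849e-04],
       [ 8.70710278e-04, -2.97608653e-01,  9.54687557e-01,
        -1.58154604e-01],
       [ 0.00000000e+00,  0.00000000e+00,  0.00000000e+00,
         1.00000000e+00]])}
```

View pics/scene0.png

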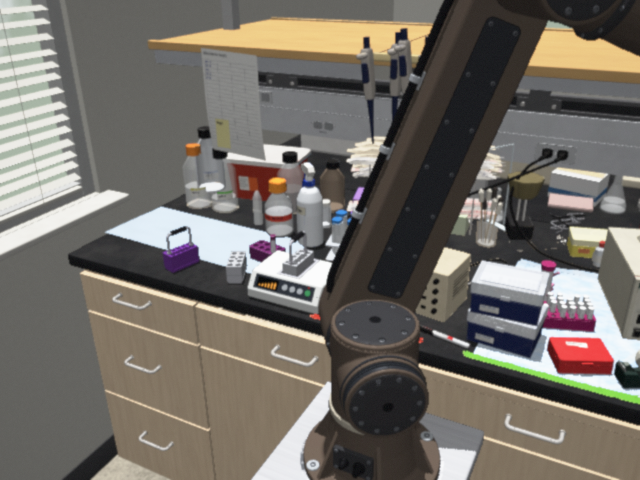

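View pics/top0.png

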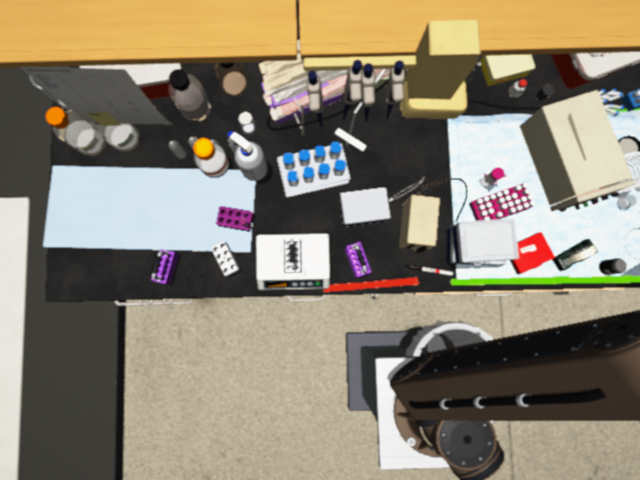

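Candidates, by top-view pixel:
- the silver block with a handle in the white heater (293,256)
- two purple handled blocks at (164,267) and (357,258)
- the silver handle-less spare (225,260)
- the purple rack (235,217)

The description fits (293,256). I'll check it in a close crop and measure it.

```bash
cat > h.py <<'E'
import numpy as np,cv2
from rig import robot
def cam(n,depthless=None):
    c=robot.camera_info(n); f=240/np.tan(np.radians(c["vfov"]/2))
    if n=="wrist":
        T=np.eye(4);T[:3,:3]=robot.read_tcp_rot();T[:3,3]=robot.read_position()
        M=T@c["T_tool_cam"]
    else: M=np.linalg.inv(c["view"])
    return f,c["cx"],c["cy"],M
def pts(C,u,v,d):
    f,cx,cy,M=C; u=np.asarray(u,float);v=np.asarray(v,float);d=np.asarray(d,float)
    p=np.stack([(u-cx)/f*d,(v-cy)/f*d,d],-1); return p@M[:3,:3].T+M[:3,3]
def onplane(C,u,v,z):
    f,cx,cy,M=C; r=M[:3,:3]@np.array([(u-cx)/f,(v-cy)/f,1.]); o=M[:3,3]
    return o+r*(z-o[2])/r[2]
E
python3 - <<'E'
from h import *
z=np.load("top0.npz");im=z["im"];d=z["d"]
cv2.imwrite("pics/topc.png",cv2.resize(im[200:310,130:390],None,fx=3,fy=3,interpolation=cv2.INTER_CUBIC)[:,:,::-1])
C=cam("top")
v,u=np.mgrid[0:480,0:640];P=pts(C,u,v,d)
reg=(u>245)&(u<340)&(v>225)&(v<300)&(d>0)
m=reg&(abs(P[...,2]-.070)<.006)&(im.min(-1)>170)
c,hw=None,None
r=cv2.minAreaRect(P[m][:,:2].astype(np.float32)*1000);print("heater top",m.sum(),r,np.median(P[m][:,2]))
m=reg&(P[...,2]>.09);print("above",m.sum(),cv2.minAreaRect(P[m][:,:2].astype(np.float32)*1000),P[m][:,2].max())
m=reg&(P[...,2]>.135);print("handle",m.sum(),P[m].mean(0),P[m].min(0),P[m].max(0))
E
```

```text
heater top 2547 ((435.71405029296875, 383.61297607421875), (198.68707275390625, 127.16255187988281), 88.56009674072266) 0.06901323826144479
above 375 ((438.5744934082031, 382.85040283203125), (88.85991668701172, 39.462852478027344), 0.9652895927429199) 0.1654723815955763
handle 128 [0.43774179 0.38318595 0.15602395] [0.39956858 0.3775016  0.14364932] [0.478276   0.38896233 0.16547238]
```

View pics/topc.png

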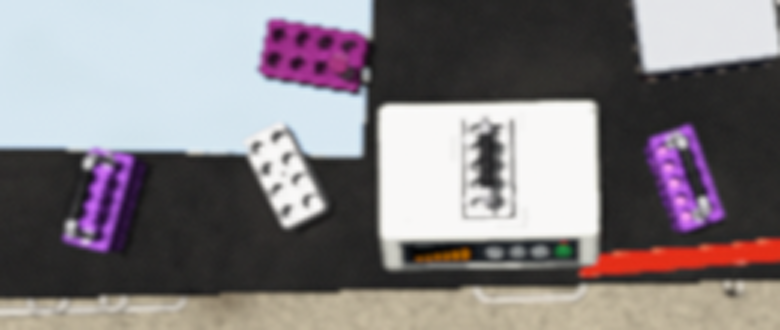

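The crop confirms the silver ten-well block with its bail, seated in the white heater. The two purple handled blocks are decoys. Its size is 89x39 mm and the bar is at (0.438, 0.383, ~0.157), all consistent with the description. Next I'll go up, across, and look with the wrist camera.

```bash
python3 - <<'E'
from h import *
z=np.load("top0.npz");d=z["d"];C=cam("top")
v,u=np.mgrid[0:480,0:640];P=pts(C,u,v,d)
r=np.hypot(P[...,0],P[...,1]);m=(d>0)&(P[...,2]>.2)&(r<.8)&(u<380)&(v<290)
print("tall near",m.sum(),P[m].max(0) if m.any() else "")
m2=(d>0)&(P[...,2]>.12)&(r>.3)&(r<.85)&(v<290)
print(m2.sum(), [ (np.round(P[y,x],2).tolist()) for y,x in np.argwhere(m2)[::max(1,m2.sum()//15)]])
R0=robot.read_tcp_rot();print(np.round(R0,3).tolist())
for s in (1,-1):
    R=np.array([[s,0,0],[0,-s,0],[0,0,-1.]])
    q=robot.ik([.438,.383,.36],R);print(s,None if q is None else np.round(q,1).tolist())
    q=robot.ik([.438,.383,.134],R);print(s,None if q is None else np.round(q,1).tolist())
    # tilt
    for a in (-15,15):
        Rt=cv2.Rodrigues(np.array([np.radians(a),0,0]))[0]@R
        q=robot.ik([.438,.383-.1*np.sin(0),.15],Rt);print(s,a,None if q is None else np.round(q,1).tolist())
E
```

```text
tall near 2144 [0.76988442 0.337377   0.61897959]
26359 [[0.85, 0.01, 0.54], [0.76, 0.13, 0.65], [0.81, -0.01, 0.53], [0.79, -0.05, 0.54], [0.79, 0.17, 0.54], [0.78, -0.14, 0.52], [0.75, 0.14, 0.55], [0.71, 0.06, 0.57], [0.74, 0.13, 0.46], [0.7, 0.22, 0.48], [0.74, -0.34, 0.16], [0.68, -0.33, 0.13], [0.62, -0.5, 0.15], [0.54, 0.05, 0.13], [0.47, -0.07, 0.15], [0.4, 0.38, 0.15]]
[[-0.955, -0.296, -0.001], [-0.296, 0.955, 0.001], [0.0, 0.002, -1.0]]
1 [60.4, 8.5, 1.6, 0.0, -83.1, 29.6]
1 [60.4, 16.3, -18.5, 0.0, -55.2, 29.6]
1 -15 [64.7, 22.0, -12.1, 6.8, -69.6, 22.2]
1 15 [54.1, 10.8, -20.5, -12.0, -47.1, 43.2]
-1 [60.4, 8.5, 1.6, 0.0, -83.1, -150.4]
-1 [60.4, 16.3, -18.5, 0.0, -55.2, -150.4]
-1 -15 [64.7, 22.0, -12.1, 6.8, -69.6, -157.8]
-1 15 [54.1, 10.8, -20.5, -12.0, -47.1, -136.8]
```

```bash
python3 - <<'E'
from h import *
R0=robot.read_tcp_rot();R=np.diag([1.,-1,-1])
robot.goto([.148,-.455,.33],R0)
robot.goto([.33,.33,.33],R)
robot.goto([.42,.383,.33],R)
C=cam("wrist")
im,d=robot.grab_frame("wrist");np.savez("w1.npz",im=im,d=d,M=C[3])
cv2.imwrite("pics/w1.png",im[:,:,::-1]);print(robot.read_t(),robot.read_position(),robot.read_force())
v,u=np.mgrid[0:480,0:640];P=pts(C,u,v,d)
reg=(d>0)&(abs(P[...,0]-.438)<.1)&(abs(P[...,1]-.383)<.12)
m=reg&(abs(P[...,2]-.07)<.005);print("top",m.sum(),cv2.minAreaRect(P[m][:,:2].astype(np.float32)*1000),np.median(P[m][:,2]))
m=reg&(abs(P[...,2]-.118)<.005);print("blocktop",m.sum(),cv2.minAreaRect(P[m][:,:2].astype(np.float32)*1000),np.median(P[m][:,2]))
m=reg&(P[...,2]>.14)&(P[...,2]<.175)&(d>.1);print("bar",m.sum(),cv2.minAreaRect(P[m][:,:2].astype(np.float32)*1000),np.percentile(P[m][:,2],[2,50,98]))
m&=im.max(-1)<90;print("black",m.sum(),cv2.minAreaRect(P[m][:,:2].astype(np.float32)*1000),np.percentile(P[m][:,2],[2,50,98]))
E
```

```text
4.375 [0.42049126 0.38249321 0.32945131] [ 0.07714167 -0.34022814  0.38080069]
top 13054 ((435.0068054199219, 384.6759338378906), (199.3376007080078, 127.16033935546875), 89.95355987548828) 0.06996569828567015
blocktop 5 ((477.27459716796875, 385.1884765625), (0.994674026966095, 5.409226894378662), 7.418266773223877) 0.11859981391539132
bar 892 ((437.9289855957031, 385.1335144042969), (13.327756881713867, 79.12329864501953), 89.9638442993164) [0.14899832 0.15811321 0.16094973]
black 646 ((430.0408020019531, 385.13848876953125), (13.327756881713867, 63.34696960449219), 89.9638442993164) [0.15414587 0.15893115 0.16099503]
```

View pics/w1.png

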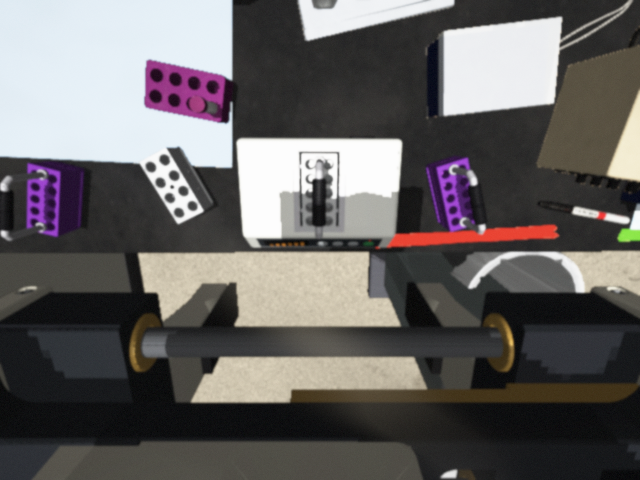

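The wrist view shows the silver block in the heater at (320,190), with its black bar at (319,195) running along x. The bar is at (0.438, 0.385), yaw 0, top at 0.160 m, as expected. Now I'll grasp it.

```bash
python3 - <<'E'
from h import *
R=np.diag([1.,-1,-1])
robot.goto([.438,.3847,.20],R)
robot.servo_line([.438,.3847,.134],speed=.08)
p=robot.read_position();f0=robot.read_force();print(p,f0,robot.read_ft_torque())
robot.servo_line(np.array([.438,.3847,.134])+[0,0,.134-p[2]] if abs(p[2]-.134)<.004 else [.438,.3847,.134])
robot.move_gripper(0)
print(robot.read_t(),robot.read_position(),robot.read_force(),robot.read_ft_torque(),robot.read_grip_width()*88)
im,d=robot.grab_frame("wrist");cv2.imwrite("pics/w2.png",im[:,:,::-1])
E
```

```text
[0.43828067 0.38500774 0.13450164] [0.12798916 0.61569768 0.2631003 ] [-0.03560386  0.16460504 -0.03428816]
7.35 [0.43801174 0.38509164 0.13352127] [-0.25736162  2.11959327 -1.11821306] [ 0.55785455  0.28472635 -0.07831748] 12.78436129478583
```

View pics/w2.png

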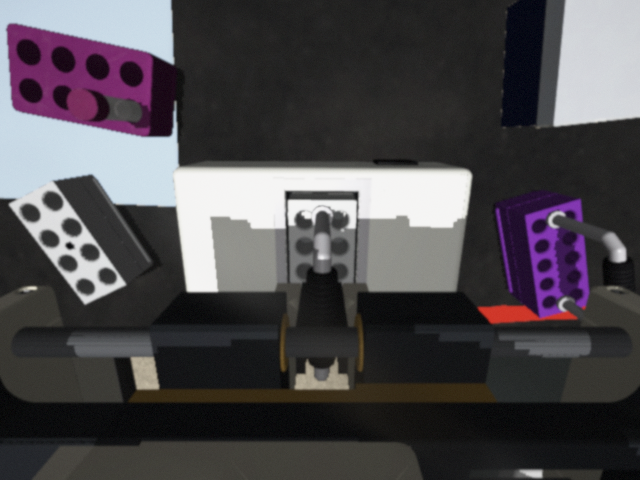

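Gripped: width 12.8 mm, and the bar is at (322,300) between the pads. Now I'll rock right (top towards -y) in small guarded steps about the lower right edge.

```bash
cat >> h.py <<'E'
R0=np.diag([1.,-1,-1]); B0=np.array([.438,.3848,.048])
TCP0=np.array([.438,.3848,.1335])
def tcp_for(b,a):
    """block origin at b (world), roll a deg about +x -> tcp pose (rigid grip)"""
    Q=cv2.Rodrigues(np.array([np.radians(a),0,0]))[0]
    return np.asarray(b)+Q@(TCP0-B0), Q@R0
def pivot(a,yl,piv_b0):
    """rotate about block-fixed edge y=yl (local z 0); piv_b0=world point of the edge"""
    Q=cv2.Rodrigues(np.array([np.radians(a),0,0]))[0]
    return np.asarray(piv_b0)-Q@np.array([0,yl,0])
def step(b,a,speed=.03):
    p,R=tcp_for(b,a); robot.servo_line(p,R,speed)
    f=robot.read_force();q=robot.read_position();t=robot.read_ft_torque()
    print("a%.1f t%.2f F %s dTCP %s Mx %.2f"%(a,robot.read_t(),np.round(f,1),np.round((q-TCP0)*1000,1),t[0]),"cmd",np.round((p-TCP0)*1000,1))
    return f
E
python3 - <<'E'
from h import *
piv=B0+[0,-.020,0]
for a in (1.5,3,4.5,6,7):
    b=pivot(a,-.020,piv)+[0,0,.0006]
    f=step(b,a)
    if f[2]<-18 or abs(f[1])>22: print("stop");break
E
```

```text
a1.5 t7.65 F [ 1.5  5.4 -8.4] dTCP [-0.2 -2.3  0.5] Mx 1.48 cmd [ 0.  -2.2  1.1]
a3.0 t7.90 F [ 1.6  4.4 -9.2] dTCP [-0.3 -4.6  0.8] Mx 1.09 cmd [ 0.  -4.5  1.5]
a4.5 t8.15 F [ 0.   0.7 -4.5] dTCP [-0.4 -7.6  1.6] Mx 0.04 cmd [ 0.  -6.8  1.9]
a6.0 t8.40 F [-1.  -4.2  1.9] dTCP [  0.  -10.1   2.7] Mx -1.37 cmd [ 0.  -9.   2.2]
a7.0 t8.65 F [-2.1 -2.7  7. ] dTCP [  0.6 -10.9   3.7] Mx -1.16 cmd [  0.  -10.6   2.4]
```

The force reversed between 4.5° and 6°, so the left side appears to have snapped past its pins. I'll follow on to the resting tilt.

```bash
python3 - <<'E'
from h import *
piv=B0+[0,-.020,0]
for a in (8.5,10,11.5):
    b=pivot(a,-.020,piv)+[0,0,.0012]
    f=step(b,a)
    if f[2]<-18 or abs(f[1])>22: print("stop");break
im,d=robot.grab_frame("wrist");cv2.imwrite("pics/w3.png",im[:,:,::-1])
im,d=robot.grab_frame("top");cv2.imwrite("pics/t3.png",cv2.resize(im[200:310,200:390],None,fx=4,fy=4)[:,:,::-1])
E
```

```text
a8.5 t8.90 F [-0.3 -0.1 -1.4] dTCP [  0.3 -12.7   3.6] Mx -0.12 cmd [  0.  -12.9   3.2]
a10.0 t9.15 F [-0.3  1.9 -4.2] dTCP [  0.1 -15.1   3.3] Mx 0.10 cmd [  0.  -15.2   3.4]
a11.5 t9.40 F [ 0.1  1.9 -5.2] dTCP [  0.1 -17.4   3.4] Mx 0.08 cmd [  0.  -17.4   3.5]
```

View pics/w3.png

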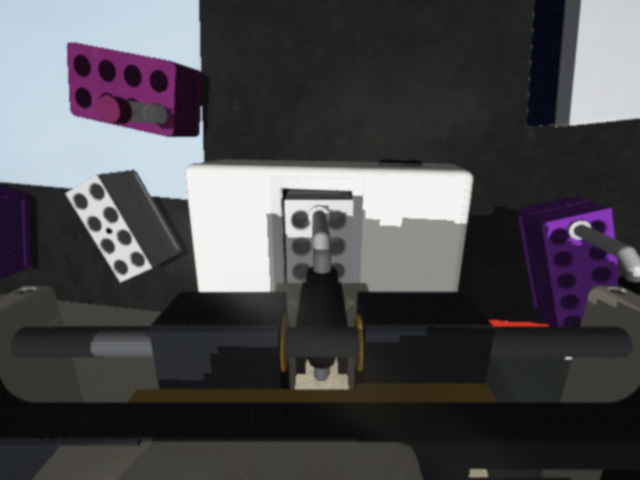

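The top leaned right and the wrist force is now about the block's own weight, so the left side is up. Now I'll rock left, pivoting about the left bead on its pins.

```bash
python3 - <<'E'
from h import *
rot=lambda a:cv2.Rodrigues(np.array([np.radians(a),0,0]))[0]
b1=pivot(11.5,-.020,B0+[0,-.020,0])+[0,0,.0012]
L=np.array([0,.020,.008]);Pl=b1+rot(11.5)@L
print("left bead above heater underside mm",Pl*1000)
for a in (10,8.5,7,5.5,4,2.5):
    b=Pl-rot(a)@L+[0,0,.0004]
    f=step(b,a)
    if f[2]<-19 or abs(f[1])>22: print("stop");break
E
```

```text
left bead above heater underside mm [438.         402.40204471  65.01411501]
a10.0 t9.75 F [-0.1  1.2 -6.2] dTCP [ -0.4 -15.5   4.2] Mx -0.15 cmd [  0.  -15.6   4.8]
a8.5 t10.00 F [ 0.2  2.7 -9.2] dTCP [ -0.3 -13.5   5.1] Mx 0.20 cmd [  0.  -13.6   5.6]
a7.0 t10.25 F [-0.4  3.2 -4.5] dTCP [  0.3 -11.1   6.7] Mx 0.41 cmd [  0.  -11.7   6.4]
a5.5 t10.50 F [-0.1  2.6  1.3] dTCP [ 0.7 -8.9  8.3] Mx 0.52 cmd [ 0.  -9.7  7.1]
a4.0 t10.75 F [0.7 2.2 0.4] dTCP [ 0.3 -7.2  8.4] Mx 0.54 cmd [ 0.  -7.8  7.8]
a2.5 t11.00 F [ 0.6  3.  -0.6] dTCP [ 0.  -5.5  8.4] Mx 0.61 cmd [ 0.  -5.8  8.5]
```

The force reversed again between 7° and 5.5°, so the right side has gone up too. I'll level and centre the block, then lift slowly with a force guard.

```bash
python3 - <<'E'
from h import *
step(B0+[0,-.0012,.0088],1.2)
step(B0+[0,0,.0092],0)
for h in (.0105,.012,.014,.017,.020):
    f=step(B0+[0,0,h],0,.02)
    if f[2]<-14: print("stop");break
for n in ("top","wrist"):
    C=cam(n);im,d=robot.grab_frame(n);np.savez(n+"4.npz",im=im,d=d);cv2.imwrite(f"pics/{n}4.png",im[:,:,::-1])
    v,u=np.mgrid[0:480,0:640];P=pts(C,u,v,d)
    reg=(d>0)&(abs(P[...,0]-.438)<.1)&(abs(P[...,1]-.383)<.12)
    m=reg&(abs(P[...,2]-.07)<.006)&(im.min(-1)>110);print(n,"top",m.sum(),cv2.minAreaRect(P[m][:,:2].astype(np.float32)*1000),np.median(P[m][:,2]))
E
```

```text
a1.2 t11.25 F [ 0.3  0.6 -1.7] dTCP [-0.2 -3.1  8.4] Mx 0.38 cmd [ 0.  -3.   8.8]
a0.0 t11.50 F [ 0.1 -0.3 -4.3] dTCP [-0.4 -0.5  8.5] Mx -0.12 cmd [0.  0.  9.2]
a0.0 t11.75 F [ 0.3  1.1 -3. ] dTCP [-0.  -0.3 10.5] Mx -0.08 cmd [ 0.   0.  10.5]
a0.0 t12.00 F [-0.1 -0.1 -3.6] dTCP [ 0.1  0.  12.2] Mx -0.04 cmd [ 0.  0. 12.]
a0.0 t12.25 F [-0.2  1.6 -3.4] dTCP [ 0.1  0.1 14.2] Mx -0.13 cmd [ 0.  0. 14.]
a0.0 t12.55 F [-0.1  0.2 -4. ] dTCP [ 0.1  0.1 17.2] Mx -0.17 cmd [ 0.  0. 17.]
a0.0 t12.85 F [-0.5  0.4 -3.8] dTCP [ 0.1  0.1 20.2] Mx -0.09 cmd [ 0.  0. 20.]
top top 539 ((437.172119140625, 337.5594482421875), (101.36922454833984, 121.91000366210938), 88.56334686279297) 0.06914497917261397
wrist top 25703 ((449.5330505371094, 385.05999755859375), (199.3229522705078, 98.86978149414062), 89.98735809326172) 0.06999108780040653
```

View pics/wrist4.png

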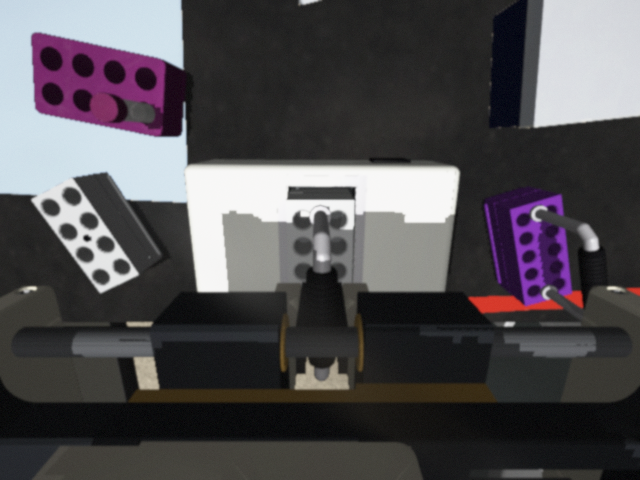

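Only about 4 N hangs on the wrist, and the heater's top is still at z = 0.070, y = 0.385. Now I'll lift until the underside is about 25 mm above the heater's top and check.

```bash
python3 - <<'E'
from h import *
step(B0+[0,0,.047],0,.03)
robot.dwell(.5)
print(robot.read_position(),np.round(robot.read_force(),1),np.round(robot.read_tcp_rot(),3).tolist(),robot.read_grip_width()*88)
for n in ("wrist","scene"):
    C=cam(n);im,d=robot.grab_frame(n);np.savez(n+"5.npz",im=im,d=d)
    if n=="scene": im2=cv2.resize(im[200:330,150:350],None,fx=4,fy=4,interpolation=cv2.INTER_CUBIC)
    else: im2=im
    cv2.imwrite(f"pics/{n}5.png",im2[:,:,::-1])
    v,u=np.mgrid[0:480,0:640];P=pts(C,u,v,d)
    reg=(d>0)&(abs(P[...,0]-.438)<.1)&(abs(P[...,1]-.385)<.12)
    if n=="wrist":
        m=reg&(abs(P[...,2]-.07)<.006);print("htop",m.sum(),cv2.minAreaRect(P[m][:,:2].astype(np.float32)*1000),np.median(P[m][:,2]), P[m][:,0].max())
    m=reg&(abs(P[...,2]-.145)<.008)&(abs(P[...,1]-.385)<.024)&(P[...,0]>.44)&(P[...,0]<.49)
    m&=~(reg&(abs(P[...,1]-.385)<.006))
    Q=P[m]
    if len(Q)>30:
        A=np.c_[Q[:,:2]-[.438,.385],np.ones(len(Q))]
        s=np.ones(len(Q),bool)
        for _ in range(5):
            c=np.linalg.lstsq(A[s],Q[s,2],rcond=None)[0]; r=abs(A@c-Q[:,2]); s=r<.0012 
        print(n,"block top",m.sum(),s.sum(),"z mm",c[2]*1000,"slopes deg x,y",np.degrees(c[:2]),"extent",Q[s].min(0),Q[s].max(0))
print(robot.read_t())
E
```

```text
a0.0 t14.00 F [-0.   0.2 -3.6] dTCP [-0.1 -0.1 46.8] Mx -0.09 cmd [ 0.  0. 47.]
[0.43798408 0.38481226 0.18047689] [ 0.1  0.3 -3.9] [[1.0, -0.0, -0.0], [-0.0, -1.0, -0.0], [-0.0, 0.0, -1.0]] 13.208119723801307
htop 23226 ((442.64801025390625, 385.1519775390625), (199.08346557617188, 112.562744140625), 89.86095428466797) 0.06996289255104743 0.4990794793754737
wrist block top 2445 1989 z mm 144.69656443565046 slopes deg x,y [0.00844182 0.90534665] extent [0.4400363  0.36567114 0.14325452] [0.48322551 0.40569112 0.14616065]
14.6
```

View pics/wrist5.png

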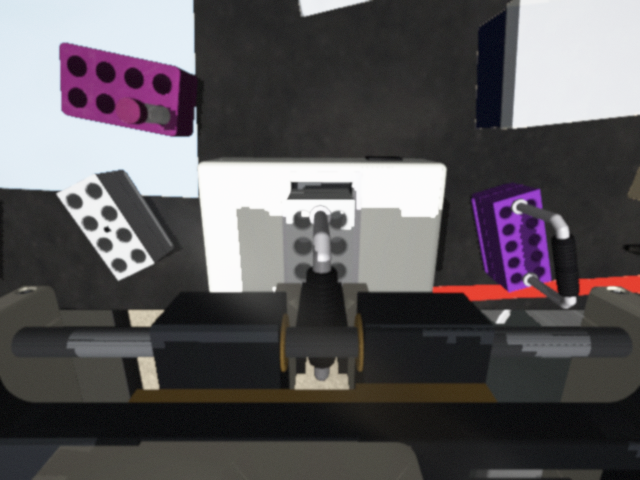

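View pics/scene5.png

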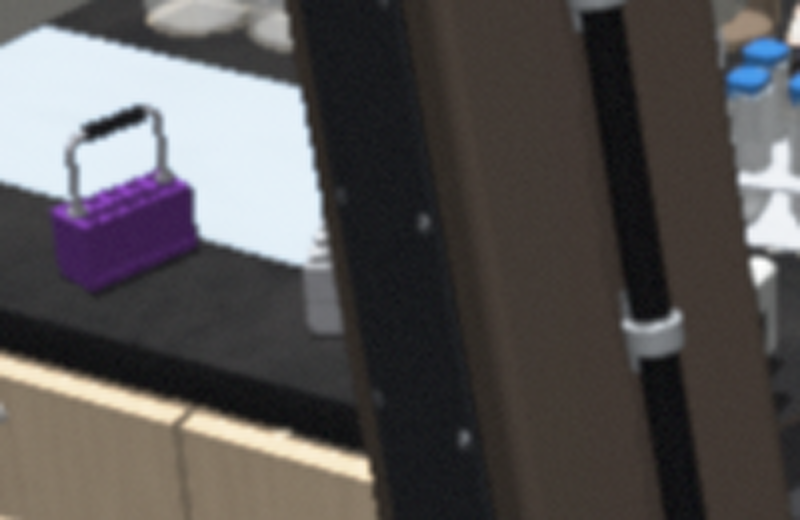

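The block top is at 144.7 mm, so its underside is 24.7 mm above the heater. It is level to about 1° and held at 3.9 N. The heater's rear edge is at x = 0.499 (0.4986 before) and its y centre at 0.385, so it hasn't moved. I'll hand it in.

```bash
python3 - <<'E'
from rig import robot
print(abs(robot.read_qvel()).max());robot.job_done();print(robot.read_t())
E
```

```text
0.07541236232495675
the job is handed in; nothing more can be done
the job is handed in; nothing more can be done
```

The tube block is out of the heater and held level over the well, and I've handed the job in. I gripped the black bar from above and leaned the block right until the left side let go, at about 5°. I then rocked it left until the right side let go, re-centred it and lifted it straight up.

Last checks before handing in:
- **Height:** the underside is about 24.7 mm above the heater's top.
- **Level and still:** tilt is about 0.9° sideways and 0° lengthways. Joint speeds were below 0.1°/s.
- **Grip and force:** the wrist carried only the block's weight, about 3.9 N. Wrist force readings while rocking never passed about 11 N.
- **Heater:** its rear edge is at x = 0.499 m (0.4986 before) and its y centre at 0.385 m (unchanged), with its top still at 70 mm.
- **Time:** the robot clock read 14.6 s at the last check, against the 32 s limit.

**Camera limits and agreement:**
- The scene camera was blocked by the arm, so the height and level rest on the wrist camera's depth and the arm's own position reading. Those two agree.
- After the grasp the top camera saw only part of the heater, so I relied on the wrist camera for its position too.
- The top and wrist cameras disagreed by about 2 mm on the bar's y position. I used a value close to the wrist's.
- I did not measure the other things on the bench again. In the wrist images the spare block and purple rack look undisturbed. The arm went nowhere near the marker, but it is out of view in the last picture.

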